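# Slide a well plate under the reader's bridge and start the reading

## Robot

A 7-joint arm with a two-finger parallel gripper is mounted at the origin on the work surface. World frame = base frame: x ahead of the robot, y to its left, z up, the work surface at z = 0. Lengths are in mm, angles in rad, forces in N, time in s.
With the tool pointing down it reaches from about 400 to 925 mm from the base axis. Payload 5.6 kg.
Tool frame: the origin (TCP) lies midway between the tips of the shut fingers; the grasp point (between the pads) lies 19 mm behind it (r.grip_depth is the distance from the TCP to the grasp point, in mm); z points along the fingers, y is the direction in which the jaws open and shut (so a half turn about z gives the same grasp; the last joint's range is limited). The gripper opens to 85 mm and grips with 20 to 120 N. Pads are 22 mm wide; open, the fingers measure 114 mm over their backs; the gripper's body (76 mm by 85 mm) begins 54 mm behind the grasp point. The pads swing forward as they close: fully open they stand 13 mm farther back than shut.
Start: joints at [1.244, 0.468, -0.012, 1.603, 0.006, 1.071, -0.056], TCP at [181.962, -624.018, 231.29] pointing down, gripper open.
Joint ranges: [-2.53, 2.53], [-0.31, 2.02], [-1.57, 1.55], [0.28, 2.44], [-1.29, 4.43], [0.15, 1.84], [-2.92, 2.92]. Speed limits (rad/s): [2.57, 2.57, 3.14, 3.14, 3.14, 3.14, 3.14].

## Interface

Orientations are given as a unit quaternion [w, x, y, z].
In Python, from cell import r gives the robot as it stands. The module is installed in compiled form; this text tells all that it offers.
- The arm moves only by the tool arm_command, never from a script. Its argument "targets" is one flat list of numbers, 7 for each row, row after row: the shift along the tool's x, y, z in m, then the turn, a rotation vector about the tool's x, y, z in degrees, then the finger opening in m, from 0 to 0.0854. A call has 1 to 20 rows; each row shifts and turns the pose as measured when the row begins, along the tool's axes as they then stand; what a row does not reach is not made up. A row lasts 1/8 s, in which the tool goes at most 62.5 mm and 10.7 degrees, less where a joint would pass 70% of its speed; a pose out of reach is approached as far as the arm can. A call with a gripper value outside its range is refused whole. The fingers move at their own pace and stop on an object; the grip force is fixed at half the most. Time passes only in rows, so rows that do not move let the fingers close. It gives the time, the measured TCP pose, the force and the opening at its end, in the units of the state.
- r.sense(): the state, without advancing time (a new reading comes with each control period).
- r.get_image(name): name is "scene" or "top"; returns the picture (480x640x3 uint8, blue, green, red); there is no depth.
- r.camera_info(name): a dict with "fx", "fy", "cx", "cy" (pixels), "rvec" (rotation vector, rad) and "tvec" (3), from world to camera coordinates, as OpenCV has them. Camera axes: x right, y down, z forward; pixel columns grow to the right and rows downward; lengths in mm; the calibration is good to about 2 mm. A picture is of the moment at which its call begins. camera_info takes no time and is no camera call.
- r.job_done(): hands the job in, once; it reports no verdict.
Trained networks look in the newest picture that a camera, given by its name, has taken for a name from the list of things; names that differ only in an ending like _2 or _b are one class to them, and where a whole thing is asked for, a point or a joint stands for the part that bears it (a point fixed in the world has none). Each returns a list of dicts, best first, with "score" (0 to 1); they miss things now and then, are a little off and sometimes report something else, mostly with a low value. They report only what shows in the picture. A call takes as long as a camera call. They do not tell look-alikes from the thing itself.
- r.silhouettes(camera, query): "region" (480x640 bool, what is visible of it).
- r.place_of(camera, query): "point" ([x, y, z] in mm, in world coordinates, good to about 4 mm: a listed point, or the origin of a listed thing).
The state is a dict: "time": time; "joints": joint angles; "dq": joint speeds; "joint_torque": joint torques, N m; "position": TCP position; "eef_rot": TCP orientation; "ft_force": force on the tool from outside, world axes, zero at the start; "wrist_torque": the same for the moment, N m; "width": opening from 0.0 (shut) to 1.0 (fully open).
Only numpy, scipy, OpenCV 4.12 (cv2) and the standard library are available. Lean on these libraries where they do the work, as an engineer would, in place of code of your own. Each camera call takes 0.05 s, during which the arm holds its last target.

## Task

Push the well plate along the bench with the fingertips, under the low bridge of the plate reader, until its far end sits squarely against the end stop behind the bridge; never lift or tip it. Then press the button on top of the bridge fully down and let it go. Leave the beaker, the bottle and the jar lid where they stand.

Things in the scene. Friction and masses are not known exactly. Their poses are not given: they have to be found in the camera images.
- reader: Plate reader fixed to the bench. Origin: on the bench, mid-lane under the bridge; +x runs along the lane from the entry (towards the robot) to the end stop, +y left, z up. White bridge: x -25 to +25 mm, 134 mm wide, underside 18 mm, top 52 mm above the bench, on two grey legs 93.6 mm apart. Plate home: its centre over this origin, long side along x, 39 mm out at each end of the bridge.
- entry (a point): Middle of the lane's mouth, on the bench, 50 mm before the reader's origin. Two 12 mm high aluminium strips flare out from the legs to here, about 120 mm apart at the mouth.
- stop (a point): Middle of the end stop's face, 64 mm behind the reader's origin, 7 mm above the bench: a fixed 14 mm high aluminium bar across the lane. 9 mm high rails at the lane's sides join it to the legs.
- plate: White 24-well plate with round amber wells, loose on the bench: 127.8 mm long (x), 85.5 mm wide (y), 14.4 mm high, about 110 g. Origin: centre of its underside. Starts before the entry, its centre 150 to 175 mm before the reader's origin, up to 35 mm to one side of the lane, turned up to 0.3 rad from it. Either end may go first.
- start (a joint): Travel of the round grey push button on the bridge, pressed straight down: 0 released, 0.005 m fully down; it springs back; about 4 N holds it down.
- start_top (a point): Centre of the button's top face, 22 mm across, in a black collar on top of the bridge, 73 mm above the bench when released.
- beaker: Bystander: glass beaker, 68 mm across, 90 mm high; origin at the centre of its underside.
- bottle: Bystander: amber bottle with white cap, 48 mm across, 95 mm high; origin at the centre of its underside.
- jar_lid: Bystander: red jar lid lying flat, 84 mm across, 16 mm high; origin at the centre of its underside.
There are look-alikes about, which are no part of the job. Leave any blue or pink look-alike of the plate alone.

How it is judged (in metres and radians):
On the way, in this order (a step that is already met when the one before it is completed fails the run):
1. the plate lies home under the bridge, against the end stop (x of plate in the frame of reader between -0.005 and 0.006 m and y of plate in the frame of reader between -0.009 and 0.009 m and angle between the x axis of plate and the x axis of reader, either way round below 0.07 rad), for 0.2 s.
2. the button is pressed fully down (value of joint start above 0.004 m), for 0.05 s.
At the end, for the whole second after the job is handed in: The plate lies flat and still, its centre within 5 mm of home along the lane, 9 mm across, square within 0.07 rad; the button was pressed after that and has sprung back; beaker, bottle and jar lid are within 20 mm of where they stood (all of step 1 and height (world z) of plate below 0.004 m and angle between plate's own z axis and vertical below 0.05 rad and linear speed of plate below 0.01 m/s and value of joint start below 0.002 m and distance of each of beaker, bottle, jar_lid from where it was at the start of the episode below 0.02 m); the robot touches nothing.
It fails at once if the plate is lifted off the bench (over 6 mm) (height (world z) of plate above 0.006 m).
It fails at once if the plate is tipped (over 0.1 rad) (angle between plate's own z axis and vertical above 0.1 rad).
It fails at once if the button is pressed while the plate is not home (value of joint start above 0.003 m and not (x of plate in the frame of reader between -0.005 and 0.006 m and y of plate in the frame of reader between -0.009 and 0.009 m and angle between the x axis of plate and the x axis of reader, either way round below 0.07 rad)).
It fails at once if the beaker, bottle or jar lid is moved more than 20 mm or tipped (distance of any of beaker, bottle, jar_lid from where it was at the start of the episode above 0.02 m or angle between any of beaker, bottle, jar_lid's own z axis and vertical above 0.3 rad).
It also fails if it takes over 72 s, if anything falls off the work surface, if the arm or the gripper's body presses on something with over 40 N, if the wrist force passes 120 N, or if a joint passes its speed limit or range.

## Working session

There is one attempt and no reset: what is moved stays moved. The work goes in short steps, Python scripts to look and compute and a tool call to move; the robot and the scene stay as the last step left them, time stands still between calls to the robot, and variables do not carry over. Pictures are saved under pics/ and viewed, and the job is handed in when it is done.

Besides the shell and the picture viewer there is one more tool, called after "Call:" as a command line: name --argument value ..., lists and objects as JSON in quotes. arm_command: Moves the arm, as the interface text tells. Its arguments: {"type":"object","properties":{"targets":{"type":"array","items":{"type":"number"}}},"required":["targets"]}

```bash
mkdir -p pics; ls; python3 - <<'E'
from cell import r
import cv2
for n in ("scene","top"):
    cv2.imwrite(f"pics/{n}0.png",r.get_image(n)); c=r.camera_info(n); print(n,c)
print(r.sense())
E
```

```text
pics
scene {'fx': 602.5250969585637, 'fy': 602.5250969585637, 'cx': 322.70271456095037, 'cy': 240.62853065792152, 'rvec': array([ 1.43706043,  1.88924677, -0.99268863]), 'tvec': array([ 104.70105593, -236.40623866, 1638.30687162])}
top {'fx': 533.3723396929544, 'fy': 533.3723396929544, 'cx': 319.75832560598445, 'cy': 240.06952863562486, 'rvec': array([ 2.14175495, -2.1420529 ,  0.11073918]), 'tvec': array([ 59.86623562, 549.33648817, 923.06382271])}
{'time': 0.1, 'joints': array([ 1.24398476,  0.46831881, -0.01155487,  1.60353449,  0.00600578,
        1.0714088 , -0.056254  ]), 'dq': array([-0.00130325, -0.00379936,  0.00196865,  0.0007032 , -0.00031205,
       -0.00023234, -0.00042516]), 'joint_torque': array([ 5.38080094e-04, -5.33525670e+01,  2.13942787e-02, -2.51967627e+01,
        1.15219806e-02,  4.27332692e-03,  2.75582181e-06]), 'position': array([ 181.77585914, -623.53789812,  230.4130695 ]), 'eef_rot': array([-7.96446928e-04,  9.89952062e-01,  1.41401011e-01, -1.86409877e-04]), 'ft_force': array([ 0.51222007, -0.01884374,  0.16656262]), 'wrist_torque': array([0.0337231 , 0.01492034, 0.04266804]), 'width': 0.9992313430905744}
```

View pics/scene0.png

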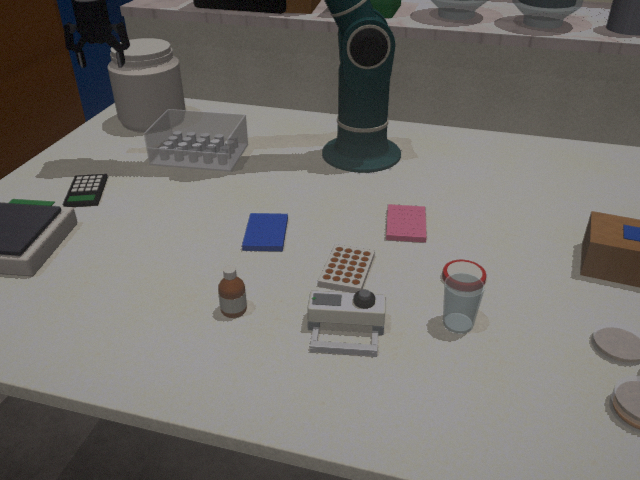

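View pics/top0.png

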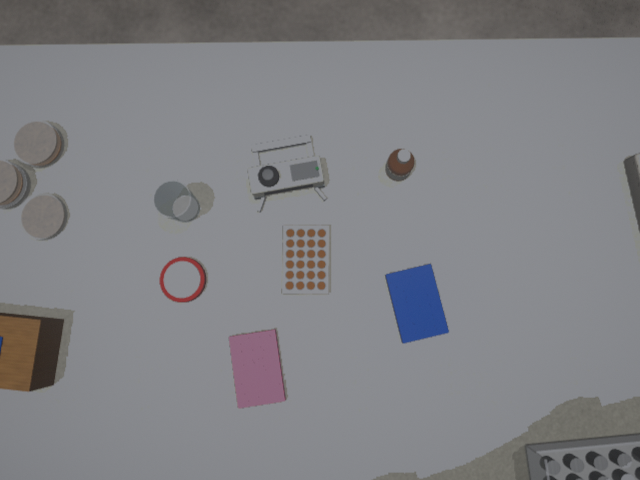

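Top view: the true plate, white with amber wells, is at about (306,259). Look-alikes are pink at (258,368) and blue at (417,303). The reader is at (286,175), the beaker at (180,203), the jar lid at (183,280) and the bottle at (401,162).

```bash
cat > h.py <<'E'
from cell import r
import cv2, numpy as np
def cam(n):
    c=r.camera_info(n); R=cv2.Rodrigues(np.array(c['rvec']))[0]; return c,R,np.array(c['tvec'])
def unproj(n,px,z):
    c,R,t=cam(n); px=np.atleast_2d(px).astype(float)
    d=np.c_[(px[:,0]-c['cx'])/c['fx'],(px[:,1]-c['cy'])/c['fy'],np.ones(len(px))]@R
    o=-R.T@t; s=(z-o[2])/d[:,2]; return o+d*s[:,None]
def proj(n,P):
    c,R,t=cam(n); p=np.atleast_2d(P)@R.T+t
    return np.c_[p[:,0]/p[:,2]*c['fx']+c['cx'],p[:,1]/p[:,2]*c['fy']+c['cy']]
E
python3 - <<'E'
from h import *
np.set_printoptions(precision=1,suppress=True)
im=r.get_image("top")
cv2.imwrite("pics/crop0.png",cv2.resize(im[110:310,200:350],None,fx=3.9,fy=2.9 and 3.0*1.0))
cv2.imwrite("pics/crop0.png",cv2.resize(im[120:310,220:360],None,fx=3.1,fy=3.1,interpolation=cv2.INTER_CUBIC))
r.get_image("scene")
for n in("top","scene"):
  for q in("reader","entry","stop","plate","start_top","beaker","bottle","jar_lid"):
    print(n,q,[(d['point'],round(d['score'],2)) for d in r.place_of(n,q)])
for d in r.silhouettes("top","plate"):
    m=d['region'].astype(np.uint8); ys,xs=np.nonzero(m)
    P=unproj("top",np.c_[xs,ys],14.4)[:,:2]
    print(d['score'],m.sum(),cv2.minAreaRect(P.astype(np.float32)), xs.mean(),ys.mean())
print(r.sense()['time'])
E
```

```text
top reader [([667.7, 121.9, 2.2], 0.84)]
top entry []
top stop [([731.6, 131.4, 6.8], 0.59)]
top plate [([437.6, -117.8, -0.4], 0.86), ([516.0, 81.8, -1.4], 0.8), ([320.7, 172.9, -3.6], 0.63)]
top start_top [([661.1, 154.6, 71.6], 0.67)]
top beaker [([615.1, 313.9, -2.7], 0.63)]
top bottle [([689.0, -88.1, 4.5], 0.76)]
top jar_lid [([480.0, 314.9, -0.3], 0.71)]
scene reader [([665.8, 121.2, -2.9], 0.61)]
scene entry [([615.7, 314.0, 0.9], 0.51), ([665.2, 120.2, 0.3], 0.35)]
scene stop [([731.7, 131.8, 6.3], 0.6)]
scene plate [([440.1, -116.5, -1.9], 0.88), ([318.1, 178.3, 1.5], 0.64), ([516.2, 89.2, -1.1], 0.61)]
scene start_top [([662.5, 154.1, 70.8], 0.65)]
scene beaker []
scene bottle [([687.8, -84.6, -1.3], 0.6)]
scene jar_lid [([480.9, 310.9, 3.5], 0.87), ([661.5, 152.8, 70.3], 0.42)]
0.87 3389 ((436.9298095703125, -113.18208312988281), (127.87161254882812, 87.0888671875), 12.808021545410156) 415.99409855414575 303.5668338742992
0.64 3188 ((516.9318237304688, 87.51493835449219), (84.58430480957031, 127.05534362792969), 89.97588348388672) 305.2826223337516 259.6932245922208
0.62 3456 ((320.669921875, 173.28732299804688), (127.50223541259766, 86.54315185546875), 9.037836074829102) 256.66753472222223 369.0769675925926
1.05
```

View pics/crop0.png

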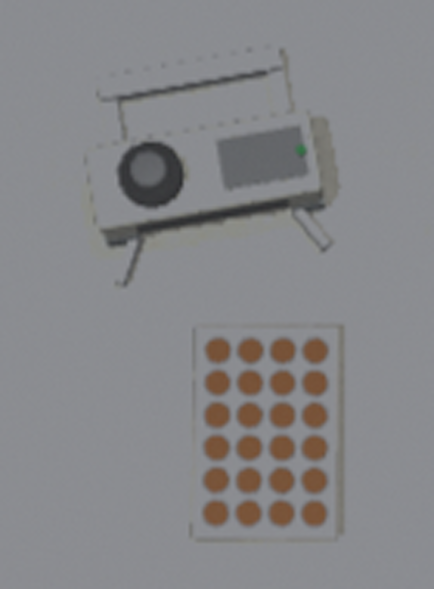

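```bash
cat >> h.py <<'E'
def rpts(x,y,psi,L):
    L=np.array(L,float); c,s=np.cos(psi),np.sin(psi)
    return np.c_[x+c*L[:,0]-s*L[:,1], y+s*L[:,0]+c*L[:,1], L[:,2]]
BR=[(-25,67,52),(25,67,52),(25,-67,52),(-25,-67,52)]
ST=[(64,-47,14),(64,47,14)]
def overlay(n,im,rd,pl,box,f,out):
    x0,y0,x1,y1=box
    o=cv2.resize(im[y0:y1,x0:x1],None,fx=f,fy=f,interpolation=cv2.INTER_CUBIC)
    def dr(P,col):
        q=((proj(n,P)-[x0,y0]+.5)*f).astype(np.int32); cv2.polylines(o,[q.reshape(-1,1,2)],True,col,1)
    dr(rpts(*rd,BR),(0,0,255)); dr(rpts(*rd,ST),(0,255,255))
    if pl is not None: dr(rpts(*pl,[(-63.9,42.75,14.4),(63.9,42.75,14.4),(63.9,-42.75,14.4),(-63.9,-42.75,14.4)]),(0,255,0))
    cv2.imwrite(out,o)
def rect(d,z):
    ys,xs=np.nonzero(d['region']); P=unproj("top",np.c_[xs,ys],z)[:,:2]
    return cv2.minAreaRect(P.astype(np.float32))
E
python3 - <<'E'
from h import *
im=r.get_image("top")
for d in r.silhouettes("top","reader"):
    print(d['score'],d['region'].sum(),rect(d,52),rect(d,14))
overlay("top",im,(667,121.5,0.17),(517,87.5,0.0),(220,120,360,310),3.1,"pics/ov1.png")
overlay("scene",r.get_image("scene"),(667,121.5,0.17),(517,87.5,0.0),(280,230,420,370),4,"pics/ov1s.png")
E
```

```text
0.82 3066 ((669.6100463867188, 122.92976379394531), (124.92436218261719, 132.78961181640625), 10.431713104248047) ((679.536376953125, 126.5234603881836), (129.99806213378906, 138.18275451660156), 10.431715965270996)
```

View pics/ov1.png

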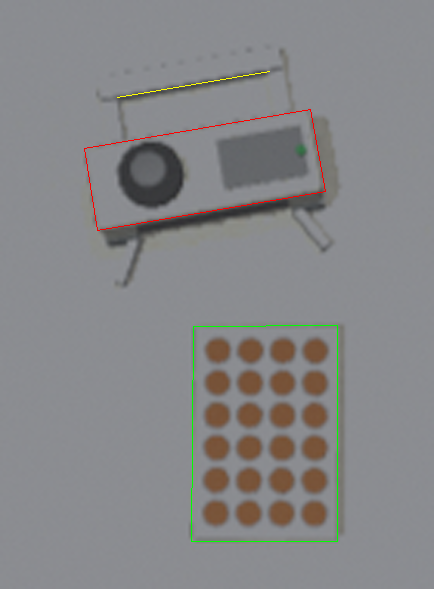

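View pics/ov1s.png

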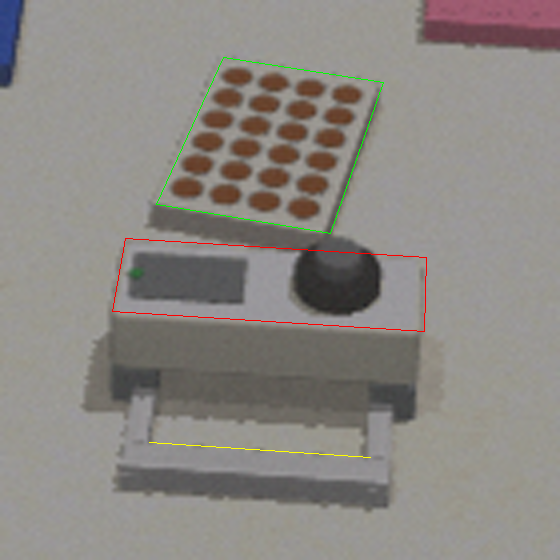

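Call:
arm_command --targets '[0.04,-0.037,0,0,0,0,0.045,0.04,-0.037,0,0,0,0,0.045,0.04,-0.037,0,0,0,0,0.045,0.04,-0.037,0,0,0,0,0.045,0.04,-0.037,0,0,0,0,0.045,0.04,-0.037,0,0,0,0,0.045,0.04,-0.037,0,0,0,0,0.045,0.019,-0.051,0,0,0,0,0.045,0.019,-0.051,0,0,0,0,0.045,0.019,-0.051,0,0,0,0,0.045,0.019,-0.051,0,0,0,0,0.045,0.019,-0.051,0,0,0,0,0.045,0.019,-0.051,0,0,0,0,0.045]'

```text
time: 2.82
position: [411.4, 43.5, 231.7]
eef_rot: [0.004, 0.991, 0.137, 0.004]
ft_force: [0.4, -0.9, -0.0]
width: 0.525
```

```bash
cat >> h.py <<'E'
from scipy.spatial.transform import Rotation as Ro
RD=(667,121,0.172)
def st():
    s=r.sense(); q=s['eef_rot']; R=Ro.from_quat([q[1],q[2],q[3],q[0]]).as_matrix()
    p=np.array(s['position']); yaw=np.arctan2(R[1,0],R[0,0])
    print('t',round(s['time'],2),'p',p.round(1),'yaw',yaw.round(4),'zdir',R[:,2].round(3),'F',np.round(s['ft_force'],1),'w',round(s['width'],3))
    c,sn=np.cos(RD[2]),np.sin(RD[2]); d=p[:2]-RD[:2]
    print('lane',(c*d[0]+sn*d[1]).round(1),(-sn*d[0]+c*d[1]).round(1))
    return p,R,yaw
def go(x,y,z,yaw):
    p,R,y0=st(); print('tool shift',(R.T@(np.array([x,y,z])-p)).round(1),'turn z deg',np.rad2deg(y0-yaw).round(2))
E
python3 - <<'E'
from h import *
go(416,83,231,0.172)
E
```

```text
t 2.83 p [411.4  43.5 231.7] yaw 0.2751 zdir [ 0.01  -0.008 -1.   ] F [ 0.4 -0.9 -0. ] w 0.525
lane -265.1 -32.7
tool shift [ 15.1 -36.8   0.5] turn z deg 5.91
```

```bash
python3 - <<'E'
from h import *
go(424,79,231,0.172)
E
```

```text
t 2.83 p [411.4  43.5 231.7] yaw 0.2751 zdir [ 0.01  -0.008 -1.   ] F [ 0.4 -0.9 -0. ] w 0.525
lane -265.1 -32.7
tool shift [ 21.7 -30.8   0.6] turn z deg 5.91
```

Call:
arm_command --targets '[0.022,-0.031,0,0,0,6,0.045,0,0,0.04,0,0,0,0.045,0,0,0.04,0,0,0,0.045,0,0,0.04,0,0,0,0.045,0,0,0.02,0,0,0,0.045,0,0,0,0,0,0,0.045]'

```text
time: 3.58
position: [429.0, 85.3, 90.4]
eef_rot: [0.003, 0.996, 0.088, 0.009]
ft_force: [0.1, -0.3, -0.4]
width: 0.526
```

```bash
python3 - <<'E'
from h import *
go(424,79,3,0.172)
E
```

```text
t 3.58 p [429.   85.3  90.4] yaw 0.1761 zdir [ 0.018 -0.005 -1.   ] F [ 0.1 -0.3 -0.4] w 0.526
lane -240.6 5.6
tool shift [-7.5  4.6 87.3] turn z deg 0.23
```

Call:
arm_command --targets '[-0.007,0.005,0.035,0,-1,0,0.045,0,0,0.03,0,0,0,0.045,0,0,0.012,0,0,0,0.045,0,0,0,0,0,0,0.045]'

```text
time: 4.08
position: [428.4, 79.1, 15.7]
eef_rot: [0.004, 0.996, 0.087, 0.004]
ft_force: [-0.4, -0.7, 0.2]
width: 0.529
```

```bash
python3 - <<'E'
from h import *
go(424,79,3,0.172)
cv2.imwrite("pics/s2.png",r.get_image("scene")[130:330,200:480].repeat(2,0).repeat(2,1))
E
```

```text
t 4.08 p [428.4  79.1  15.7] yaw 0.1749 zdir [ 0.01  -0.008 -1.   ] F [-0.4 -0.7  0.2] w 0.529
lane -242.3 -0.5
tool shift [-4.4 -0.8 12.7] turn z deg 0.17
```

View pics/s2.png

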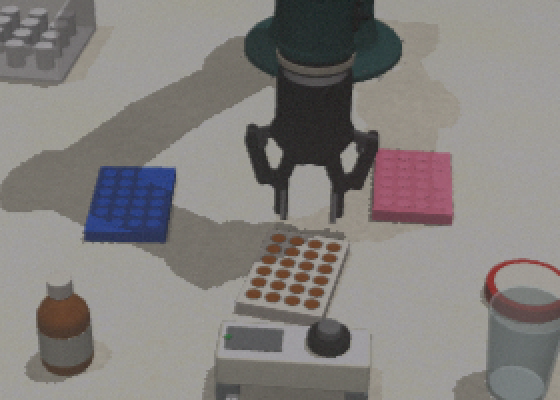

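Call:
arm_command --targets '[-0.003,0,0.009,0,0,0,0.045,0,0,0.003,0,0,0,0.045,0.008,0,0,0,0,0,0.045,0.008,0,0,0,0,0,0.045,0.008,0,0,0,0,0,0.045,0.008,0,0,0,0,0,0.045]'

```text
time: 4.88
position: [461.2, 84.6, 6.3]
eef_rot: [0.004, 0.996, 0.087, 0.007]
ft_force: [1.0, -0.4, -0.1]
width: 0.527
```

```bash
cat >> h.py <<'E'
def look(tag,guess=None):
    st(); im=r.get_image("top"); best=None
    for d in r.silhouettes("top","plate"):
        (cx,cy),sz,a=rect(d,14.4); c,s=np.cos(RD[2]),np.sin(RD[2]); dx,dy=cx-RD[0],cy-RD[1]
        if sz[0]<sz[1]: a-=90
        a=np.deg2rad(a); a=(a+np.pi/2)%np.pi-np.pi/2
        L=(c*dx+s*dy,-s*dx+c*dy,a-RD[2])
        if abs(L[1])<45 and L[0]>-200: print('plate lane',np.round(L,3),'size',np.round(sz,1),d['score'])
    overlay("top",im,RD,guess,(220,120,360,310),3.1,f"pics/{tag}.png")
    print(r.place_of("top","plate"))
E
python3 - <<'E'
from h import *
look("a1")
E
```

```text
t 4.88 p [461.2  84.6   6.3] yaw 0.1744 zdir [ 0.015 -0.007 -1.   ] F [ 1.  -0.4 -0.1] w 0.527
lane -209.0 -0.6
plate lane [-105.752   -5.87     1.396] size [89.3 74.5] 0.61
plate lane [13.441  3.254 -1.564] size [129.4 138.8] 0.23
[{'point': [320.0, 169.7, -0.8], 'score': 0.9}, {'point': [433.8, -119.5, 3.5], 'score': 0.84}, {'point': [537.0, 90.4, -4.9], 'score': 0.79}]
```

View pics/a1.png

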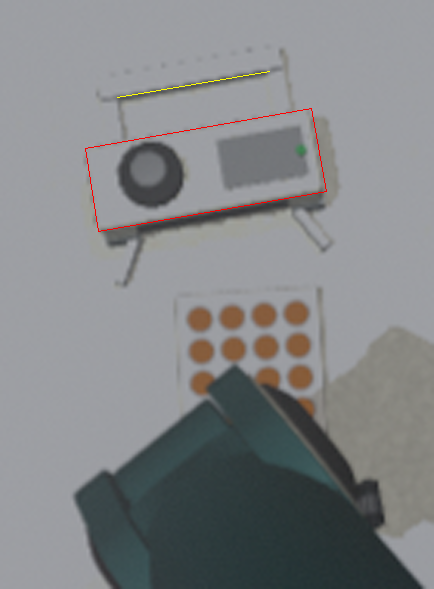

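Call:
arm_command --targets '[0,0,0.004,0,-1,0,0.045,0.008,0,0,0,0,0,0.045,0.008,0,0.001,0,0,0,0.045]'

```text
time: 5.4
position: [476.4, 87.2, 0.7]
eef_rot: [0.005, 0.996, 0.087, -0.003]
ft_force: [-0.7, 0.8, 1.1]
width: 0.525
```

```bash
python3 - <<'E'
from h import *
look("a2")
im=r.get_image("scene"); cv2.imwrite("pics/a2s.png",cv2.resize(im[180:360,240:420],None,fx=3.3,fy=3.3))
E
```

```text
t 5.4 p [476.4  87.2   0.7] yaw 0.1744 zdir [-0.005 -0.011 -1.   ] F [-0.7  0.8  1.1] w 0.525
lane -193.5 -0.7
plate lane [-81.627  -2.462  -1.741] size [62.  89.2] 0.59
[{'point': [325.3, 168.7, -5.3], 'score': 0.83}, {'point': [438.8, -117.2, -0.3], 'score': 0.7}, {'point': [548.5, 96.7, -1.3], 'score': 0.61}]
```

View pics/a2.png

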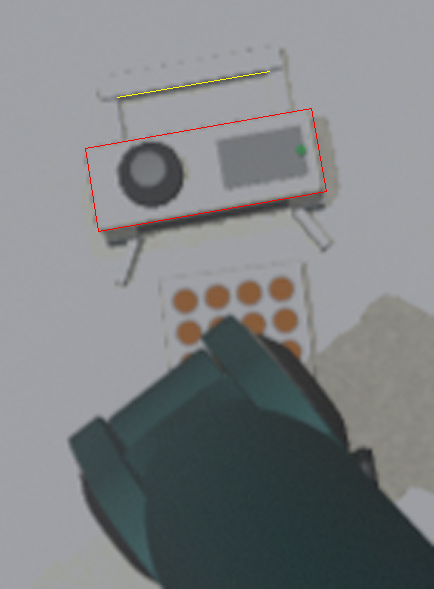

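View pics/a2s.png

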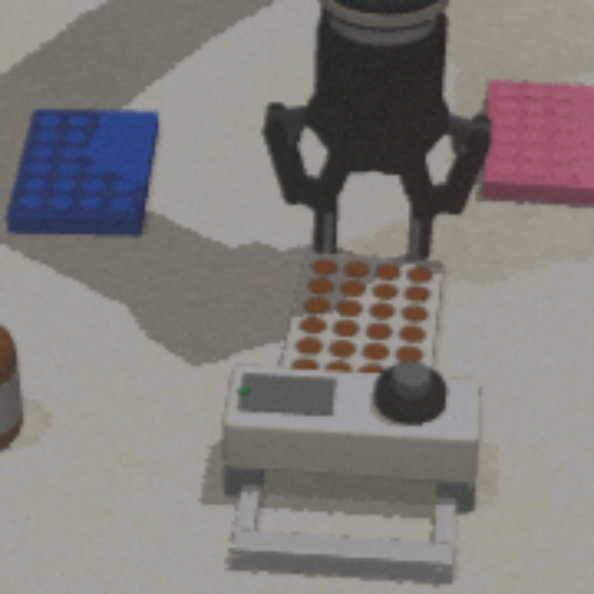

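```bash
cat >> h.py <<'E'
def lane(P):
    P=np.atleast_2d(P)[:,:2]-RD[:2]; c,s=np.cos(RD[2]),np.sin(RD[2])
    return np.c_[c*P[:,0]+s*P[:,1],-s*P[:,0]+c*P[:,1]]
def wells(n,box,z=14.4,amin=15):
    im=r.get_image(n); h=cv2.cvtColor(im,cv2.COLOR_BGR2HSV)
    x0,y0,x1,y1=box; h=h[y0:y1,x0:x1]
    m=((h[...,0]<22)&(h[...,1]>90)&(h[...,2]>40)).astype(np.uint8)
    k,l,sta,ce=cv2.connectedComponentsWithStats(m)
    o=[(ce[i]+[x0,y0],sta[i,4]) for i in range(1,k) if sta[i,4]>amin]
    P=unproj(n,np.array([a for a,_ in o]),z); L=lane(P)
    for (a,b),q in zip(o,L): print(n,a.round(1),b,q.round(1))
    return L
E
python3 - <<'E'
from h import *
wells("top",(255,190,340,300))
wells("scene",(300,240,400,320),amin=40)
E
```

```text
top [309.7 211.9] 39 [-68.3 -30.7]
top [299.3 213.2] 38 [-67.3 -11.3]
top [278.8 216. ] 37 [-66.   27.1]
top [289.1 214.5] 37 [-66.5   7.9]
top [311.1 221.9] 38 [-87.4 -30. ]
top [301.2 223. ] 34 [-86.1 -11.7]
top [279.9 226.2] 38 [-85.2  28.1]
top [313.4 231. ] 20 [-104.9  -31.3]Traceback (most recent call last):
  File "<stdin>", line 3, in <module>
  File "h.py", line 58, in wells
    P=unproj(n,np.array([a for a,_ in o]),z); L=lane(P)
  File "h.py", line 7, in unproj
    d=np.c_[(px[:,0]-c['cx'])/c['fx'],(px[:,1]-c['cy'])/c['fy'],np.ones(len(px))]@R
             ~~^^^^^
IndexError: index 0 is out of bounds for axis 1 with size 0
```

Call:
arm_command --targets '[0.008,0,-0.002,0,0,0,0.045,0.008,0,0,0,0,0,0.045,0.008,0,0,0,0,0,0.045,0.008,0,0,0,0,0,0.045,0.008,0,0,0,0,0,0.045]'

```text
time: 6.32
position: [517.0, 94.4, 2.7]
eef_rot: [0.005, 0.996, 0.087, -0.003]
ft_force: [-1.6, 0.3, 1.3]
width: 0.526
```

```bash
python3 - <<'E'
from h import *
st()
wells("top",(255,185,340,300))
im=r.get_image("scene"); cv2.imwrite("pics/a3s.png",cv2.resize(im[180:360,240:420],None,fx=3.3,fy=3.3))
E
```

```text
t 6.33 p [517.   94.4   2.7] yaw 0.1748 zdir [-0.006 -0.011 -1.   ] F [-1.6  0.3  1.3] w 0.526
lane -152.3 -0.5
top [303.4 191.6] 39 [-28.3 -25.6]
top [272.9 197.1] 39 [-28.7  32.4]
```

View pics/a3s.png

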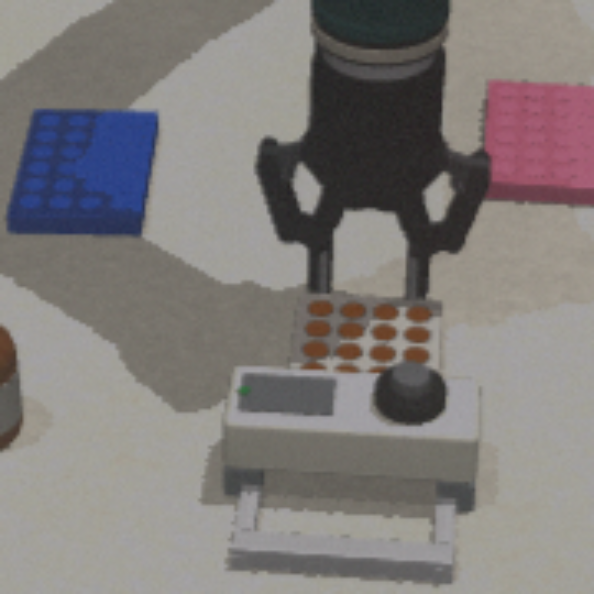

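Call:
arm_command --targets '[0.008,0.001,0,0,0,0,0.045,0.008,0.001,0,0,0,0,0.045,0.008,0.001,0,0,0,0,0.045,0.008,0,0,0,0,0,0.045,0.008,0,0,0,0,0,0.045]'

```text
time: 7.05
position: [559.5, 98.6, 2.4]
eef_rot: [0.005, 0.996, 0.087, -0.003]
ft_force: [-1.8, -0.6, 2.0]
width: 0.527
```

```bash
python3 - <<'E'
from h import *
st()
wells("top",(265,140,340,270))
im=r.get_image("scene"); cv2.imwrite("pics/a4s.png",cv2.resize(im[180:360,240:420],None,fx=3.3,fy=3.3))
E
```

```text
t 7.05 p [559.5  98.6   2.4] yaw 0.1748 zdir [-0.005 -0.011 -1.   ] F [-1.8 -0.6  2. ] w 0.527
lane -109.7 -3.6Traceback (most recent call last):
  File "<stdin>", line 3, in <module>
  File "h.py", line 58, in wells
    P=unproj(n,np.array([a for a,_ in o]),z); L=lane(P)
  File "h.py", line 7, in unproj
    d=np.c_[(px[:,0]-c['cx'])/c['fx'],(px[:,1]-c['cy'])/c['fy'],np.ones(len(px))]@R
             ~~^^^^^
IndexError: index 0 is out of bounds for axis 1 with size 0
```

Call:
arm_command --targets '[0.008,0,0,0,0,0,0.045,0.008,0,0,0,0,0,0.045,0.006,0,0,0,0,0,0.045]'

```text
time: 7.48
position: [583.8, 103.0, 2.4]
eef_rot: [0.005, 0.996, 0.087, -0.002]
ft_force: [-1.2, 0.0, 0.8]
width: 0.529
```

```bash
python3 - <<'E'
from h import *
st()
im=r.get_image("scene"); cv2.imwrite("pics/a4s.png",cv2.resize(im[180:360,240:420],None,fx=3.3,fy=3.3))
im=r.get_image("top");overlay("top",im,RD,None,(220,120,360,310),3.1,f"pics/a4.png")
E
```

```text
t 7.47 p [583.8 103.    2.4] yaw 0.1746 zdir [-0.004 -0.011 -1.   ] F [-1.2  0.   0.8] w 0.529
lane -85.0 -3.5
```

View pics/a4s.png

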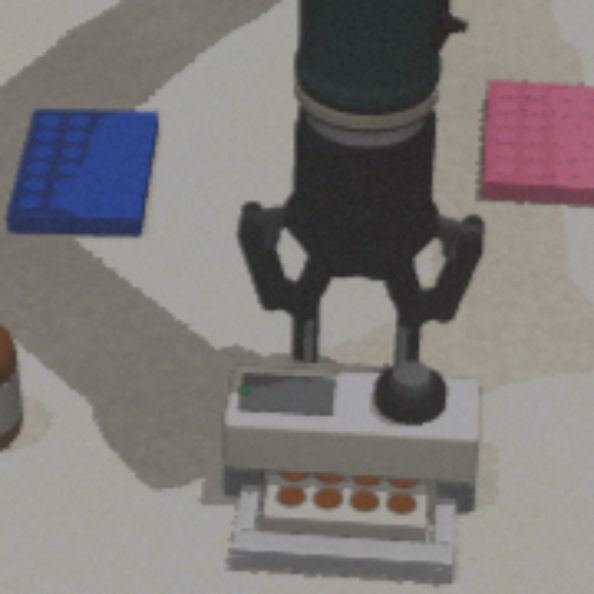

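View pics/a4.png

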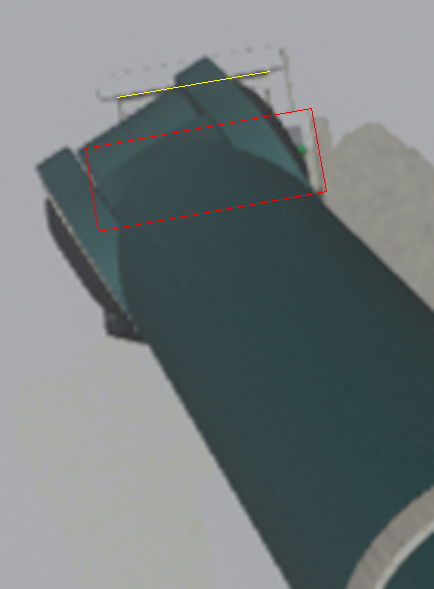

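Call:
arm_command --targets '[0.004,0,0,0,0,0,0.045,0.003,0,0,0,0,0,0.045,0.002,0,0,0,0,0,0.045]'

```text
time: 7.95
position: [593.0, 104.6, 2.3]
eef_rot: [0.005, 0.996, 0.087, -0.002]
ft_force: [-1.5, -0.2, 0.8]
width: 0.526
```

```bash
python3 - <<'E'
from h import *
st(); r.get_image("scene"); wells("scene",(310,315,385,350),amin=20)
E
```

```text
t 7.95 p [593.  104.6   2.3] yaw 0.1747 zdir [-0.004 -0.011 -1.   ] F [-1.5 -0.2  0.8] w 0.526
lane -75.7 -3.5
scene [328.3 326.1] 35 [ 27.9 -30.2]
scene [339.5 327. ] 36 [ 28.3 -10.6]
scene [350.3 327.6] 36 [28.   8.3]
scene [361.5 328.4] 37 [28.  27.9]
scene [327.3 334. ] 34 [ 47.8 -30.2]
scene [338.7 334.8] 36 [ 47.8 -10.5]
scene [349.6 335.5] 36 [47.7  8.4]
scene [361.  336.2] 35 [47.7 27.9]
```

Call:
arm_command --targets '[0.002,0,0,0,0,0,0.045,0.002,0,0,0,0,0,0.045]'

```text
time: 8.3
position: [594.4, 104.8, 2.0]
eef_rot: [0.006, 0.996, 0.087, -0.005]
ft_force: [-7.7, -1.7, 7.7]
width: 0.525
```

```bash
python3 - <<'E'
from h import *
st(); r.get_image("scene"); wells("scene",(310,315,385,350),amin=20)
im=r.get_image("scene"); cv2.imwrite("pics/a5s.png",cv2.resize(im[280:360,300:400],None,fx=6,fy=6))
E
```

```text
t 8.3 p [594.4 104.8   2. ] yaw 0.1746 zdir [-0.009 -0.012 -1.   ] F [-7.7 -1.7  7.7] w 0.525
lane -74.3 -3.5
scene [328.4 326.6] 36 [ 29.2 -30. ]
scene [339.5 327.4] 37 [ 29.1 -10.4]
scene [350.4 328. ] 35 [29.   8.5]
scene [361.6 328.8] 37 [29. 28.]
scene [327.4 334.3] 37 [ 48.6 -29.9]
scene [338.4 335. ] 35 [ 48.5 -10.9]
scene [349.7 335.9] 34 [48.8  8.5]
scene [360.9 336.6] 37 [48.7 27.8]
```

View pics/a5s.png

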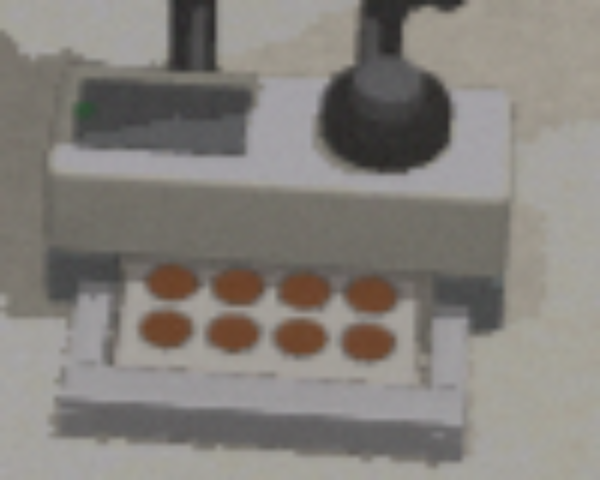

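Call:
arm_command --targets '[-0.01,0,0,0,0,0,0.045,-0.02,0,0,0,0,0,0.045,-0.03,0,0,0,0,0,0.045,0,0,-0.05,0,0,0,0.02,0,0,-0.05,0,0,0,0,0,0,-0.04,0,0,0,0,-0.04,0,-0.02,0,0,0,0,-0.04,0,0,0,0,0,0,-0.04,0,0,0,0,0,0,-0.02,0,0,0,0,0,0]'

```text
time: 9.7
position: [394.5, 71.1, 168.5]
eef_rot: [0.006, 0.996, 0.087, 0.001]
ft_force: [0.5, 0.3, 0.2]
width: 0.002
```

```bash
python3 - <<'E'
from h import *
go(662,154.5,140,0.172)
c,s=np.cos(RD[2]),np.sin(RD[2])
overlay("top",r.get_image("top"),RD,RD,(220,120,360,310),3.1,"pics/a6.png")
P=unproj("top",[[268.1,174.5]],73); print(P,lane(P))
L=wells("scene",(310,315,385,350),amin=20)
for n in("top","scene"):
    print([(d['point'],d['score']) for d in r.place_of(n,"start_top")],[(d['point'],d['score']) for d in r.place_of(n,"plate")])
E
```

```text
t 9.7 p [394.5  71.1 168.5] yaw 0.175 zdir [ 0.003 -0.011 -1.   ] F [0.5 0.3 0.2] w 0.002
lane -277.0 -2.5
tool shift [277.9 -35.8  28.4] turn z deg 0.17
[[661.31478451 150.09584558  73.        ]] [[-0.62148044 29.63956254]]
scene [328.4 326.6] 34 [ 29.1 -30. ]
scene [339.4 327.4] 36 [ 29.3 -10.6]
scene [350.5 328. ] 36 [28.9  8.7]
scene [361.6 328.8] 35 [29. 28.]
scene [327.3 334.3] 35 [ 48.6 -30.1]
scene [338.4 335. ] 35 [ 48.5 -10.9]
scene [349.7 335.9] 34 [48.8  8.5]
scene [360.9 336.6] 37 [48.7 27.8]
[([663.2, 151.2, 71.9], 0.43)] [([665.5, 115.1, -2.1], 0.87), ([439.2, -117.5, -1.8], 0.86)]
[([661.6, 149.8, 71.8], 0.49)] [([441.3, -113.3, 2.0], 0.98), ([665.5, 123.5, -0.0], 0.68), ([322.8, 176.4, -0.8], 0.68)]
```

View pics/a6.png

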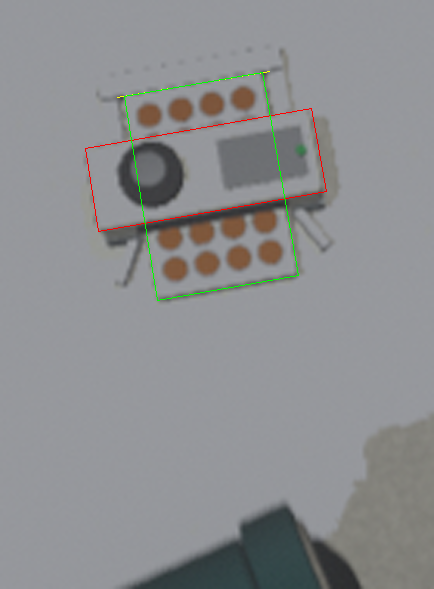

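Call:
arm_command --targets '[0.046,-0.005,0,0,0,0,0,0.046,-0.005,0,0,0,0,0,0.046,-0.005,0,0,0,0,0,0.046,-0.005,0,0,0,0,0,0.046,-0.005,0,0,0,0,0,0.04,-0.005,0,0,0,0,0,0,0,0,0,0,0,0]'

```text
time: 10.88
position: [671.3, 151.1, 163.4]
eef_rot: [0.004, 0.996, 0.085, 0.001]
ft_force: [-1.5, -0.5, -0.7]
width: -0.003
```

```bash
python3 - <<'E'
from h import *
go(661.5,150.5,90,0.172)
E
```

```text
t 10.88 p [671.3 151.1 163.4] yaw 0.1712 zdir [ 0.003 -0.008 -1.   ] F [-1.5 -0.5 -0.7] w -0.003
lane 9.4 28.9
tool shift [-9.8 -1.7 73.4] turn z deg -0.05
```

Call:
arm_command --targets '[-0.009,-0.001,0.03,0,0,0,0,0,0,0.03,0,0,0,0,0,0,0.01,0,0,0,0,0,0,0,0,0,0,0]'

```text
time: 11.38
position: [661.3, 149.9, 90.1]
eef_rot: [0.004, 0.996, 0.085, -0.0]
ft_force: [-0.3, -0.5, 0.6]
width: -0.004
```

```bash
python3 - <<'E'
from h import *
go(661.5,150.5,76,0.172)
im=r.get_image("scene"); cv2.imwrite("pics/a7s.png",cv2.resize(im[220:360,290:430],None,fx=4,fy=4))
E
```

```text
t 11.38 p [661.3 149.9  90.1] yaw 0.1709 zdir [ 0.    -0.008 -1.   ] F [-0.3 -0.5  0.6] w -0.004
lane -0.7 29.4
tool shift [ 0.3 -0.7 14.1] turn z deg -0.06
```

View pics/a7s.png

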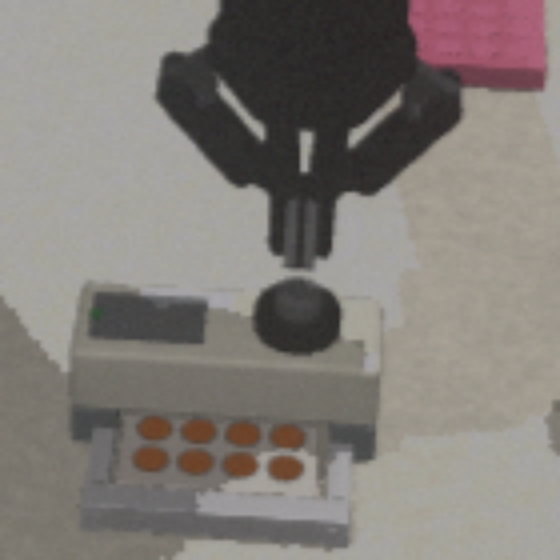

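Fingers are shut and centred over the button. I press in small steps.

Call:
arm_command --targets '[0,0,0.01,0,0,0,0,0,0,0.005,0,0,0,0,0,0,0.003,0,0,0,0,0,0,0.003,0,0,0,0]'

```text
time: 11.92
position: [663.3, 150.2, 71.6]
eef_rot: [0.004, 0.996, 0.085, 0.002]
ft_force: [-0.9, -0.6, 2.0]
width: 0.001
```

Call:
arm_command --targets '[0,0,0.003,0,0,0,0,0,0,0.003,0,0,0,0]'

```text
time: 12.18
position: [663.5, 150.2, 67.8]
eef_rot: [0.004, 0.996, 0.085, 0.002]
ft_force: [-7.9, -3.1, 23.8]
width: -0.0
```

Call:
arm_command --targets '[0,0,0.001,0,0,0,0]'

```text
time: 12.3
position: [663.4, 150.2, 68.2]
eef_rot: [0.005, 0.996, 0.085, 0.002]
ft_force: [-4.0, -1.3, 5.3]
width: -0.002
```

```bash
python3 - <<'E'
from h import *
st()
E
```

```text
t 12.3 p [663.4 150.2  68.2] yaw 0.1702 zdir [ 0.006 -0.009 -1.   ] F [-4.  -1.3  5.3] w -0.002
lane 1.4 29.4
```

Call:
arm_command --targets '[0,0,-0.01,0,0,0,0,0,0,-0.04,0,0,0,0,0,0,-0.05,0,0,0,0,-0.04,0,0,0,0,0,0,-0.04,0,0,0,0,0,0,-0.04,0,0,0,0,0,0,-0.04,0,0,0,0,0,0,-0.04,0,0,0,0,0,0,-0.04,0,0,0,0,0,0,0,0,0,0,0,0,0]'

```text
time: 13.55
position: [421.3, 110.3, 171.9]
eef_rot: [0.004, 0.996, 0.085, 0.007]
ft_force: [0.6, 0.5, 0.3]
width: 0.004
```

```bash
python3 - <<'E'
from h import *
st()
overlay("top",r.get_image("top"),RD,RD,(220,120,360,310),3.1,"pics/a8.png")
L=wells("scene",(310,315,385,350),amin=20)
for n in("top","scene"):
  for q in("start_top","beaker","bottle","jar_lid"):
    print(n,q,[(d['point'],round(d['score'],2)) for d in r.place_of(n,q)])
E
```

```text
t 13.55 p [421.3 110.3 171.9] yaw 0.1706 zdir [ 0.014 -0.007 -1.   ] F [0.6 0.5 0.3] w 0.004
lane -243.9 31.5
scene [328.5 326.6] 35 [ 29.  -29.9]
scene [339.5 327.2] 35 [ 28.8 -10.4]
scene [350.3 328.1] 34 [29.2  8.4]
scene [361.6 328.8] 35 [29. 28.]
scene [327.3 334.2] 36 [ 48.4 -30. ]
scene [338.4 335. ] 35 [ 48.5 -10.9]
scene [349.7 335.9] 34 [48.8  8.5]
scene [360.8 336.6] 38 [48.7 27.6]
top start_top [([661.5, 151.1, 73.7], 0.54), ([690.8, -86.7, 3.5], 0.23)]
top beaker [([614.5, 312.8, 1.0], 0.97)]
top bottle []
top jar_lid [([480.0, 313.7, -1.0], 0.81)]
scene start_top [([660.0, 153.5, 69.7], 0.46)]
scene beaker [([616.8, 314.1, -0.3], 0.57)]
scene bottle [([687.0, -83.8, -1.0], 0.95)]
scene jar_lid [([476.8, 312.4, 1.6], 0.75)]
```

View pics/a8.png

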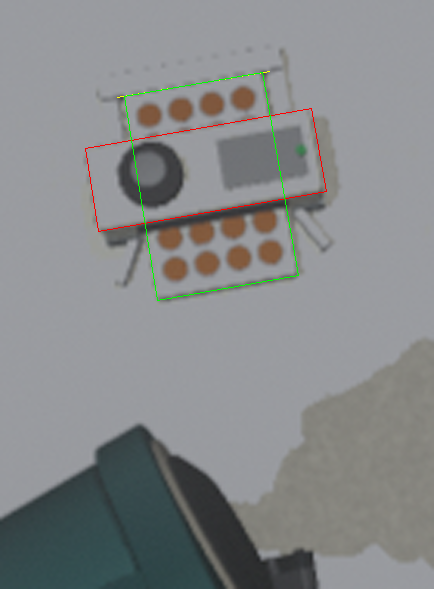

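```bash
python3 - <<'E'
from cell import r
print(r.job_done())
E
```

```text
the job is handed in; nothing more can be done
None
```

The plate is home under the bridge, the button was pressed and released, and the job is handed in. It took about 14 s of the 72 s allowed. The hand-in reports no verdict, so the results below are my own last checks.

- **Push:** I pushed the white, amber-welled plate along the lane with two half-open fingertips low on its rear edge. It squared up as it went under the bridge. At the end stop the wrist felt about 8 N.
- **Plate:** After the button press, the well positions put the plate within about 1 mm of home along the lane and about 1 mm across. It looked square and flat, and its outline in the top picture matched the home position.
- **Button:** I pressed with shut fingers from about 73 mm down to 67.8 mm, where a 24 N reaction indicated the end of travel. I then let go and drew the arm well clear. The networks put the button top at 73.7 mm in the top view and 69.7 mm in the scene view. These differ by about the networks' error, and the button looked released in the picture.
- **Bystanders:** The beaker, bottle and jar lid were found within about 5 mm of where they started, which is within measuring error. The top-view network missed the bottle in the last check, but the scene view found it in place.

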